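# Find the solid page weight for the open ledger

## Robot

A 6-joint arm with a two-finger parallel gripper is mounted at the origin on the work surface. World frame = base frame: x ahead of the robot, y to its left, z up, the work surface at z = 0. Lengths are in m, angles in rad, forces in N, time in s.
With the tool pointing down it reaches from about 0.3 to 0.85 m from the base axis. Payload 4.2 kg.
Tool frame: the origin (TCP) lies midway between the tips of the shut fingers; the grasp point (between the pads) lies 19 mm behind it; z points along the fingers, y is the line along which they close (so a half turn about z gives the same grasp; the last joint's range is limited). The gripper opens to 91 mm and grips with 3 to 60 N. Pads are 32 mm wide; open, the fingers measure 118 mm over their backs; the gripper's body (76 mm by 178 mm) begins 60 mm behind the grasp point.
Start: joints at [-1.345, 0.32, 1.565, -0, 1.257, -0.02], TCP at [0.14, -0.558, 0.214] pointing down, gripper open.
Joint ranges: [-3.11, 3.11], [-0.84, 2.01], [0.21, 2.61], [-1.34, 4.49], [0.05, 2.63], [-2.56, 2.56]. Speed limits (rad/s): [2.57, 2.57, 3.14, 3.14, 3.14, 3.14].

## Interface

Orientations are given as a unit quaternion [w, x, y, z].
In Python, from bench import robot gives the robot as it stands. The module is installed in compiled form; this text tells all that it offers.
- The arm moves only by the tool drive_tool, never from a script. Its argument "commands" is text: rows parted by semicolons, each of 7 numbers parted by spaces: the opening, from 0 (shut) to 1 (fully open), then the shift along the tool's x, y, z in mm, then the turn, a rotation vector about the tool's x, y, z in degrees. A call has 1 to 12 rows; each row is the pose to reach, as a shift and turn from the pose commanded when the call began, along the tool's axes at that moment; what a row does not reach only later rows make up. A row lasts 1/12 s, in which the tool goes at most 41.7 mm and 7.16 degrees, less where a joint would pass 70% of its speed; a pose out of reach is approached as far as the arm can. A call with a gripper value outside its range is refused whole. The fingers move at their own pace and stop on an object; "force" is the grip in N (left out, the last holds). Time passes only in rows, so rows that repeat a pose let the fingers close. It gives the time, the measured TCP pose, the force, the opening and the grip force at its end, in the units of the state.
- robot.sense(): the state, without advancing time (a new reading comes with each control period).
- robot.capture(name): name is "scene" or "top" or "wrist"; returns the picture (384x512x3 uint8, red, green, blue); there is no depth.
- robot.camera_info(name): a dict with "intrinsics" (3x3 intrinsics, pixels), "rvec" (rotation vector, rad) and "tvec" (3), from world to camera coordinates, as OpenCV has them; the wrist camera has in their place "mount" (4x4, takes a point from camera to tool coordinates, whose origin is the TCP and whose axes are the flange's). Camera axes: x right, y down, z forward; pixel columns grow to the right and rows downward; lengths in m; the calibration is good to about 2 mm. A picture is of the moment at which its call begins: read the wrist's pose just before it. camera_info takes no time and is no camera call.
- robot.job_done(): hands the job in; it is judged then, once.
Trained networks look in the newest picture that a camera, given by its name, has taken for a name from the list of things; names that differ only in an ending like _2 or _b are one class to them, and where a whole thing is asked for, a point or a joint stands for the part that bears it (a point fixed in the world has none). Each returns a list of dicts, best first, with "conf" (0 to 1); they miss things now and then, are a little off and sometimes report something else, mostly with a low value. They report only what shows in the picture. A call takes as long as a camera call.
- robot.look_for(query, camera): "extent" ([left, top, width, height] in pixels, round what is visible of it).
- robot.cut_out(query, camera): "region" (384x512 bool, what is visible of it) and "extent" ([left, top, width, height] in pixels, round what is visible of it).
- robot.pinpoint(query, camera): "point" ([column, row] in pixels: a listed point, or the origin of a listed thing).
The state is a dict: "time_s": time; "joint_pos": joint angles; "joint_velocities": joint speeds; "effort": joint torques, N m; "eef_pos": TCP position; "tcp_rot": TCP orientation; "wrist_force": force on the tool from outside, world axes, zero at the start; "wrist_torque": the same for the moment, N m; "gripper_width": finger opening in m; "grasp_force": force on a finger pad.
Only numpy, scipy, OpenCV 4.12 (cv2) and the standard library are available. Lean on these libraries where they do the work, as an engineer would, in place of code of your own. Each camera call takes 0.05 s, during which the arm holds its last target. There are 200 camera calls.

## Task

Pull the tray all the way out from under the desk riser by its brass post and leave it out. Lift the two look-alike steel page weights out of it one at a time, setting them down again standing in the tray, never dropping or tipping them, to feel which is heavier; then finish while still holding the heavier one, upright and still, about 10 cm above the middle of the open ledger, with the lighter one left standing in the tray and the other things on the desk left alone.

Things in the scene. Friction and masses are not known exactly. Their poses are not given: they have to be found in the camera images.
- riser: Fixed low desk riser: clear plastic top on two dark wooden side boards, 170 mm deep (x), 280 mm wide (y), 104 mm high, underside of the top at 96 mm. Origin: middle of the front edge (the one nearest the robot), on the table; its x axis points back under the riser, away from the robot, z up. Its yaw varies.
- tray (a joint): How far the tray is pulled out, m: 0 = home under the riser, 0.16 = stop, fully out. It slides straight along the riser's -x axis, out towards the robot; about 2 N of friction, and it stays where it is left.
- tray_floor (a point): Centre of the top of the wooden tray's floor, 8 mm above the table; moves with the tray, axes as the riser's. Inside its 5 mm rim the tray is 120 mm deep (x), 240 mm wide (y); a 5 mm rib along x makes two compartments 117 mm wide. Rim and rib stand 11 mm above the floor. Home: 75 mm behind the riser's front edge; fully out: 85 mm before it.
- tray_handle (a point): Top centre of the upright brass post, 16 mm in diameter, by which the tray is pulled; its top is 85 mm above the table and it stands free from 12 mm upward, on a 50 mm wide tongue, 125 mm in front of the tray floor's centre (towards the robot). Moves with the tray.
- weight_1: One of two look-alike page weights: upright plain steel cylinder 44 mm in diameter and 72 mm tall with two thin dark bands. Origin: centre of its underside; z up its axis. One of the pair is solid (0.5 to 0.8 kg), the other hollow (0.2 to 0.35 kg); looks, name and place do not tell which. Loose, one in each tray compartment.
- weight_2: One of two look-alike page weights: upright plain steel cylinder 44 mm in diameter and 72 mm tall with two thin dark bands. Origin: centre of its underside; z up its axis. One of the pair is solid (0.5 to 0.8 kg), the other hollow (0.2 to 0.35 kg); looks, name and place do not tell which. Loose, one in each tray compartment.
- ledger: Open ledger lying fixed on a black mat: 200 mm (x) by 250 mm (y), the spine's gutter along its x axis, pages' upper face 22 mm above the table. Origin: its centre, on the table.
- ledger_mid (a point): Middle of the open ledger, at the height of the pages' upper face, 22 mm above the table.
- tape_dispenser: Bystander: green desk tape dispenser, 140 x 55 x 92 mm, loose; leave it alone. Origin: centre of its underside.
- power_adapter: Bystander: black power adapter, 120 x 55 x 34 mm, loose; leave it alone. Origin: centre of its underside.
- closed_book: Bystander: closed dark red book, 170 x 120 x 34 mm, loose; leave it alone. Origin: centre of its underside.

How it is judged:
On the way, in this order (a step that is already met when the one before it is completed fails the run):
1. the tray is pulled fully out, both weights standing in it (value of joint tray above 0.148 m and x of weight_1 in the frame of tray_floor between -0.057 and 0.057 m and y of weight_1 in the frame of tray_floor between -0.118 and 0.118 m and z of weight_1 in the frame of tray_floor between -0.006 and 0.006 m and angle between each of weight_1, weight_2's own z axis and vertical below 0.12 rad and x of weight_2 in the frame of tray_floor between -0.057 and 0.057 m and y of weight_2 in the frame of tray_floor between -0.118 and 0.118 m and z of weight_2 in the frame of tray_floor between -0.006 and 0.006 m), for 0.1 s.
2. the lighter weight has been lifted clear by the fingers while the heavier stands in the tray (the heavier may be lifted before or after) (z of weight_1 in the frame of tray_floor above 0.02 m and contact force between the fingers and weight_1 above 0.5 N and x of weight_2 in the frame of tray_floor between -0.057 and 0.057 m and y of weight_2 in the frame of tray_floor between -0.118 and 0.118 m and z of weight_2 in the frame of tray_floor between -0.006 and 0.006 m and angle between weight_2's own z axis and vertical below 0.12 rad), for 0.2 s.
3. with the lighter weight standing in the tray again, the heavier is lifted clear by the fingers (z of weight_2 in the frame of tray_floor above 0.02 m and contact force between the fingers and weight_2 above 0.5 N and x of weight_1 in the frame of tray_floor between -0.057 and 0.057 m and y of weight_1 in the frame of tray_floor between -0.118 and 0.118 m and z of weight_1 in the frame of tray_floor between -0.006 and 0.006 m and angle between weight_1's own z axis and vertical below 0.12 rad), for 0.2 s.
At the end, for the whole second after the job is handed in: Fingers hold the heavier weight still, upright within 0.2 rad, underside 60 to 150 mm above the pages, within 50 mm of the ledger's middle; nothing else carries it. Tray out by over 148 of 160 mm; the lighter weight stands on its floor, untouched, at rest (contact force between the fingers and weight_2 above 2 N and horizontal distance between weight_2 and ledger_mid below 0.05 m and z of weight_2 in the frame of ledger_mid between 0.06 and 0.15 m and angle between weight_2's own z axis and vertical below 0.2 rad and linear speed of weight_2 below 0.03 m/s and angular speed of weight_2 below 0.3 rad/s and contact force between weight_2 and ledger below 0.1 N and contact force between each of weight_2, the arm, the fingers and weight_1 below 0.1 N and value of joint tray above 0.148 m and x of weight_1 in the frame of tray_floor between -0.057 and 0.057 m and y of weight_1 in the frame of tray_floor between -0.118 and 0.118 m and z of weight_1 in the frame of tray_floor between -0.006 and 0.006 m and angle between weight_1's own z axis and vertical below 0.12 rad and linear speed of weight_1 below 0.02 m/s); the arm keeps its last pose, push and grip.
It fails at once if a weight is dropped or thrown (faster than 0.5 m/s with no finger on it) ((linear speed of weight_1 above 0.5 m/s and contact force between the fingers and weight_1 below 0.1 N) or (linear speed of weight_2 above 0.5 m/s and contact force between the fingers and weight_2 below 0.1 N)).
It fails at once if a weight is tipped by more than 0.6 rad (angle between any of weight_1, weight_2's own z axis and vertical above 0.6 rad).
It fails at once if both weights are off the tray floor at once (z of each of weight_1, weight_2 in the frame of tray_floor above 0.02 m).
It fails at once if a bystander (tape dispenser, power adapter, closed book) is moved by more than 25 mm (distance of any of tape_dispenser, power_adapter, closed_book from where it was at the start of the episode above 0.025 m).
It also fails if it takes over 72 s, if anything falls off the work surface, if the arm or the gripper's body presses on something with over 40 N, if the wrist force passes 120 N, or if a joint passes its speed limit or range.

## Working session

There is one attempt and no reset: what is moved stays moved. The work goes in short steps, Python scripts to look and compute and a tool call to move; the robot and the scene stay as the last step left them, time stands still between calls to the robot, and variables do not carry over. Pictures are saved under pics/ and viewed, at most 10 in all, crops included, and the job is handed in when it is done.

Besides the shell and the picture viewer there is one more tool, called after "Request:" as name(argument=value, ...), one argument or row to a line, values as JSON. drive_tool: Moves the arm, as the interface text tells. Its arguments: {"type":"object","properties":{"commands":{"type":"string"},"force":{"type":"number"}},"required":["commands"]}

```bash
mkdir -p pics; cat > h.py <<'E'
import numpy as np, cv2
from bench import robot
from scipy.spatial.transform import Rotation as R
def cam(n):
    c=robot.camera_info(n); K=np.array(c["intrinsics"],float)
    if "mount" in c:
        s=robot.sense(); q=s["tcp_rot"]; T=np.eye(4); T[:3,:3]=R.from_quat([q[1],q[2],q[3],q[0]]).as_matrix(); T[:3,3]=s["eef_pos"]
        M=T@np.array(c["mount"]); return K,M[:3,:3],M[:3,3]
    Rm=cv2.Rodrigues(np.array(c["rvec"],float))[0]; t=np.array(c["tvec"],float).ravel()
    return K,Rm.T,-Rm.T@t
def hit(n,uv,z):
    K,Rw,o=cam(n); d=Rw@np.linalg.inv(K)@np.array([uv[0],uv[1],1.]); return o+d*(z-o[2])/d[2]
def save(n,f,s=1):
    im=robot.capture(n); cv2.imwrite("pics/"+f,cv2.resize(im[:,:,::-1],None,fx=s,fy=s)); return im
def tool(p):
    "world point -> tool axes offset (mm)"
    s=robot.sense(); q=s["tcp_rot"]; return 1000*R.from_quat([q[1],q[2],q[3],q[0]]).as_matrix().T@(np.array(p)-s["eef_pos"])
E
python3 - <<'E'
from h import *
a=save("scene","s0.png"); b=save("top","t0.png")
cv2.imwrite("pics/a.png",cv2.resize(np.hstack([a,b])[:,:,::-1],(800,300)))
cv2.imwrite("pics/top0.png",cv2.resize(b[:,:,::-1],(800,600)))
s=robot.sense(); print({k:np.round(v,3) for k,v in s.items()})
print(cam("top")[2],cam("scene")[2])
H={"tray_handle":.085,"weight_1":0,"ledger_mid":.022,"riser":0,"tray_floor":.008,"tape_dispenser":0,"power_adapter":0,"closed_book":0}
for c in("top","scene"):
  for n,z in H.items():
    if n=="weight_1":z=.008
    for r in robot.pinpoint(n,c)[:3]: print(c,n,round(r["conf"],2),np.round(r["point"]),np.round(hit(c,r["point"],z),3))
E
```

```text
{'time_s': np.float64(0.1), 'joint_pos': array([-1.345,  0.32 ,  1.566,  0.   ,  1.257, -0.02 ]), 'joint_velocities': array([-0.001, -0.002, -0.003,  0.   ,  0.001,  0.   ]), 'effort': array([ -0.   , -41.333, -23.251,   0.073,   0.042,  -0.   ]), 'eef_pos': array([ 0.14 , -0.557,  0.213]), 'tcp_rot': array([-0.001,  0.992,  0.123, -0.   ]), 'wrist_force': array([-0.004,  0.31 ,  0.317]), 'wrist_torque': array([-0.002,  0.026,  0.013]), 'grasp_force': np.float64(0.0), 'gripper_width': np.float64(0.091)}
[0.53839797 0.11020397 1.20585138] [1.0178274  0.68386448 1.25480868]
top tray_handle 0.59 [238. 194.] [0.628 0.15  0.085]
top ledger_mid 0.87 [387. 245.] [ 0.497 -0.282  0.022]
top ledger_mid 0.75 [100. 251.] [0.46  0.539 0.022]
top riser 0.75 [239. 179.] [0.679 0.152 0.   ]
top tray_floor 0.39 [104. 251.] [0.459 0.534 0.008]
top tape_dispenser 0.93 [348. 148.] [ 0.783 -0.169  0.   ]
top power_adapter 0.79 [150. 169.] [0.701 0.415 0.   ]
top closed_book 0.91 [103. 250.] [0.459 0.539 0.   ]
scene tray_handle 0.49 [268. 206.] [0.623 0.163 0.085]
scene tray_handle 0.31 [228. 119.] [ 0.528 -0.224  0.085]
scene weight_1 0.36 [231. 123.] [ 0.499 -0.259  0.008]
scene ledger_mid 0.73 [228. 120.] [ 0.508 -0.27   0.022]
scene riser 0.96 [252. 224.] [0.679 0.15  0.   ]
scene tape_dispenser 0.59 [179. 172.] [ 0.778 -0.177  0.   ]
scene power_adapter 0.82 [299. 291.] [0.691 0.424 0.   ]
scene closed_book 0.89 [381. 275.] [0.447 0.531 0.   ]
```

View pics/top0.png

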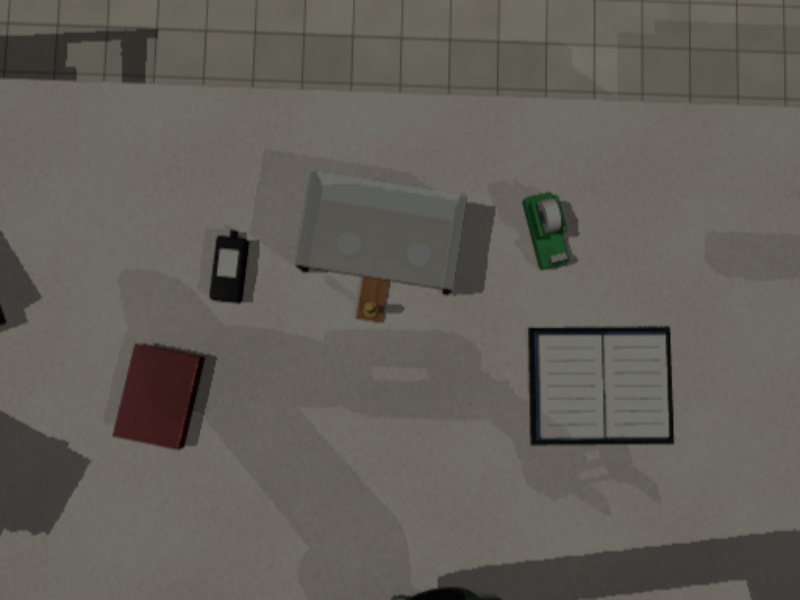

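View pics/s0.png

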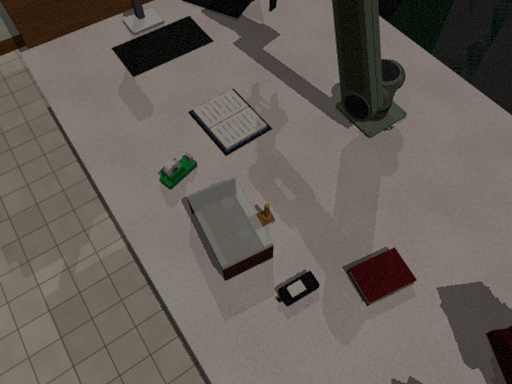

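The top picture shows the post at about (370,309), the riser's front corners at (302,268) and (448,291), so yaw is about -0.156, and the ledger's middle at (605,385) (800 px scale). The scene picture agrees, with the post at (266,210). I'll move above the post and turn with the riser.

Request:
drive_tool(
  commands="0.6 310 -290 -20 0 0 12;0.6 310 -290 -20 0 0 12;0.6 310 -290 -20 0 0 12;0.6 310 -290 -20 0 0 12;0.6 310 -290 -20 0 0 12;0.6 310 -290 -20 0 0 12;0.6 310 -290 -20 0 0 12;0.6 620 -580 -30 0 0 23;0.6 620 -580 -30 0 0 23;0.6 620 -580 -30 0 0 23;0.6 620 -580 -30 0 0 23;0.6 620 -580 -30 0 0 23",
  force=30,
)

```text
time_s: 1.9
eef_pos: [0.4076, -0.1424, 0.234]
tcp_rot: [0.0, 0.997, -0.078, 0.0]
wrist_force: [1.2, -0.7, 0.3]
gripper_width: 0.0546
grasp_force: 0.0
```

Request:
drive_tool(
  commands="0.6 122 -330 0 0 0 0;0.6 122 -330 0 0 0 0;0.6 122 -330 0 0 0 0;0.6 122 -330 0 0 0 0;0.6 122 -330 0 0 0 0;0.6 122 -330 0 0 0 0;0.6 122 -330 0 0 0 0;0.6 122 -330 0 0 0 0;0.6 122 -330 0 0 0 0;0.6 122 -330 0 0 0 0;0.6 122 -330 0 0 0 0;0.6 122 -330 0 0 0 0",
)

```text
time_s: 2.9
eef_pos: [0.578, 0.162, 0.2333]
tcp_rot: [0.001, 0.997, -0.078, -0.0]
wrist_force: [0.5, 0.5, -0.1]
gripper_width: 0.0545
grasp_force: 0.0
```

```bash
python3 - <<'E'
from h import *
s=robot.sense();print(s["time_s"],np.round(s["eef_pos"],3),np.round(s["wrist_force"],2))
save("wrist","w1.png",1.5)
for n,z in (("tray_handle",.085),("weight_1",.008),("riser",0)):
    for r in robot.pinpoint(n,"wrist")[:3]: print(n,round(r["conf"],2),np.round(r["point"]),np.round(hit("wrist",r["point"],z),3))
E
```

```text
2.9 [0.578 0.162 0.233] [ 0.46  0.51 -0.06]
tray_handle 0.85 [247. 139.] [0.624 0.157 0.085]
riser 0.77 [248.  95.] [0.673 0.147 0.   ]
```

View pics/w1.png

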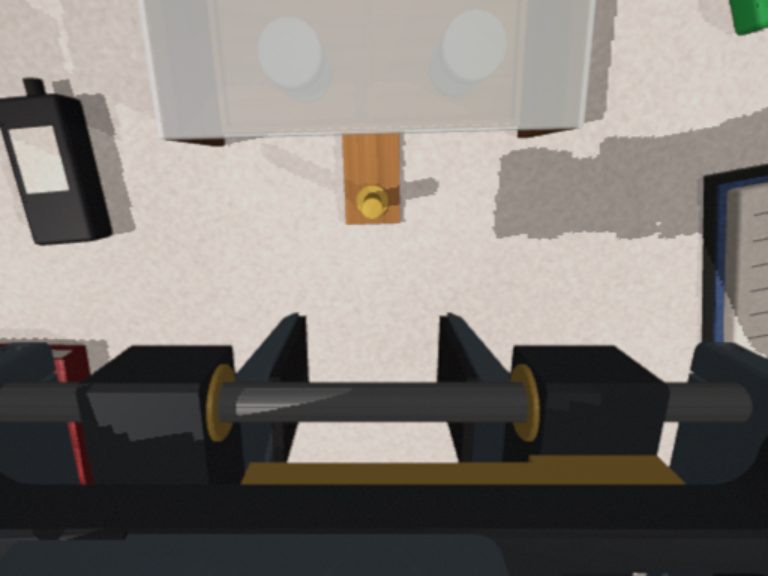

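The wrist picture shows the post's top at (372,206), midway between the fingers, with both weights standing under the riser at about (290,52) and (474,45). The measured post position is (0.624, 0.157). I'll go down over it and grip.

Request:
drive_tool(
  commands="0.6 46 -2 0 0 0 0;0.6 46 -2 0 0 0 0;0.6 46 -2 40 0 0 0;0.6 46 -2 80 0 0 0;0.6 46 -2 115 0 0 0;0.6 46 -2 145 0 0 0;0.6 46 -2 170 0 0 0;0.6 46 -2 183 0 0 0;0.6 46 -2 183 0 0 0;0.1 46 -2 183 0 0 0;0.1 46 -2 183 0 0 0;0.1 46 -2 183 0 0 0",
  force=30,
)

```text
time_s: 4.1
eef_pos: [0.6256, 0.1577, 0.0525]
tcp_rot: [-0.0, 0.997, -0.078, 0.002]
wrist_force: [-0.3, -0.2, -0.2]
gripper_width: 0.0376
grasp_force: 0.0
```

Request:
drive_tool(
  commands="0.1 0 0 0 0 0 0;0.1 0 0 0 0 0 0;0.1 0 0 0 0 0 0",
)

```text
time_s: 4.35
eef_pos: [0.6245, 0.156, 0.0515]
tcp_rot: [0.002, 0.997, -0.077, 0.001]
wrist_force: [-1.6, -12.2, 5.2]
gripper_width: 0.0178
grasp_force: 5.9
```

Request:
drive_tool(
  commands="0.1 0 0 0 0 0 0;0.1 0 0 0 0 0 0;0.1 -3 0 0 0 0 0;0.1 -10 0 0 0 0 0;0.1 -20 0 0 0 0 0;0.1 -32 0 0 0 0 0;0.1 -45 0 0 0 0 0;0.1 -58 0 0 0 0 0;0.1 -71 0 0 0 0 0;0.1 -84 0 0 0 0 0;0.1 -97 0 0 0 0 0;0.1 -107 0 0 0 0 0",
)

```text
time_s: 5.35
eef_pos: [0.5173, 0.169, 0.0514]
tcp_rot: [0.005, 0.997, -0.076, -0.0]
wrist_force: [-1.0, -19.7, 6.3]
gripper_width: 0.0154
grasp_force: 30.0
```

Request:
drive_tool(
  commands="0.1 -8 0 0 0 0 0;0.1 -18 0 0 0 0 0;0.1 -28 0 0 0 0 0;0.1 -37 0 0 0 0 0;0.1 -44 0 0 0 0 0;0.1 -49 0 0 0 0 0;0.1 -53 0 0 0 0 0;0.1 -55 0 0 0 0 0;0.1 -56 0 0 0 0 0;0.1 -56 0 0 0 0 0",
)

```text
time_s: 6.18
eef_pos: [0.4657, 0.1758, 0.0514]
tcp_rot: [0.006, 0.997, -0.074, 0.003]
wrist_force: [9.7, -30.2, 3.3]
gripper_width: 0.0154
grasp_force: 30.0
```

```bash
python3 - <<'E'
from h import *
s=robot.sense();print(s["time_s"],np.round(s["eef_pos"],4),np.round(s["wrist_force"],2),s["gripper_width"])
save("top","t1.png",1.5)
for n,z in (("tray_handle",.085),("weight_1",.008),("riser",0),("tray_floor",.008)):
    for r in robot.pinpoint(n,"top")[:3]: print(n,round(r["conf"],2),np.round(r["point"]),np.round(hit("top",r["point"],z),3))
E
```

```text
6.1833 [0.4657 0.1758 0.0514] [  9.7  -30.2    3.31] 0.01537783362936574
weight_1 0.65 [216. 211.] [0.583 0.217 0.008]
weight_1 0.46 [259. 220.] [0.559 0.09  0.008]
riser 0.71 [241. 182.] [0.67  0.147 0.   ]
tray_floor 0.73 [233. 208.] [0.591 0.167 0.008]
tray_floor 0.17 [104. 250.] [0.461 0.535 0.008]
```

View pics/t1.png

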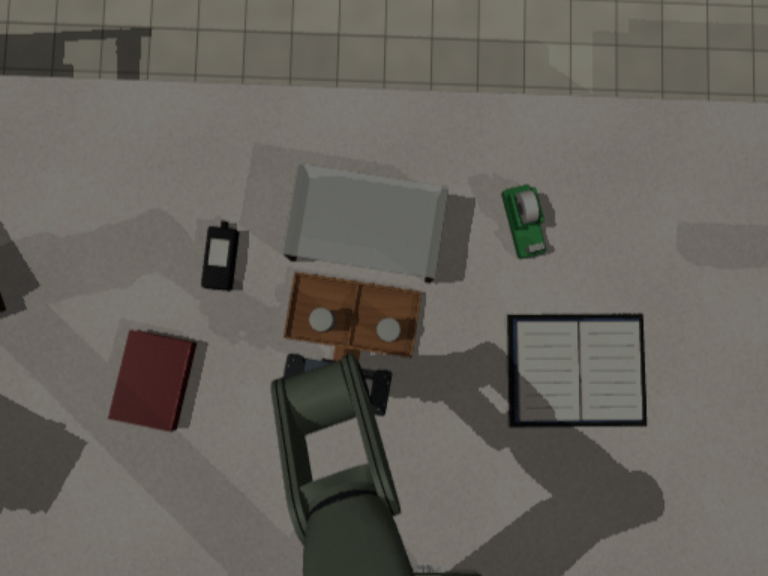

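The tray is fully out: the tool travelled 160 mm along the slide and met the stop. Both weights stand in it, with tops at (320,320) and (388,329). Next I'll relax the side load, release and rise.

Request:
drive_tool(
  commands="0.1 2 3 0 0 0 0;0.1 2 6 0 0 0 0;0.1 2 6 0 0 0 0;0.6 2 6 0 0 0 0;0.6 2 6 0 0 0 0;0.6 2 6 0 0 0 0;0.6 2 6 -30 0 0 0;0.6 2 6 -70 0 0 0;0.6 2 6 -110 0 0 0;0.6 2 6 -150 0 0 0;0.6 2 6 -190 0 0 0;0.6 12 0 -200 0 0 0",
)

```text
time_s: 7.43
eef_pos: [0.4761, 0.1822, 0.2574]
tcp_rot: [-0.002, 0.997, -0.077, 0.005]
wrist_force: [1.0, 0.2, 0.2]
gripper_width: 0.055
grasp_force: 0.0
```

```bash
python3 - <<'E'
from h import *
s=robot.sense();print(s["time_s"],np.round(s["eef_pos"],4),np.round(s["tcp_rot"],4),np.round(s["wrist_force"],2),np.round(s["joint_velocities"],2))
save("wrist","w2.png",1.5)
for n,z in (("weight_1",.008),("tray_handle",.085),("tray_floor",.008)):
  for c in ("wrist","scene","top"):
    if n=="weight_1" and c!="wrist": robot.capture(c)
    for r in robot.pinpoint(n,c)[:3]: print(c,n,round(r["conf"],2),np.round(r["point"]),np.round(hit(c,r["point"],z),3))
for c in("wrist","top"):
  for r in robot.look_for("weight_1",c)[:3]: print(c,r["conf"],np.round(r["extent"]))
print(hit("top",(213.3,213.3),.08),hit("top",(258.7,219.3),.08))
E
```

```text
7.4333 [0.4761 0.1822 0.2574] [-0.0023  0.997  -0.0774  0.0046] [1.03 0.15 0.19] [ 0.01  0.22 -0.45  0.    0.25  0.01]
wrist weight_1 0.95 [215.  94.] [0.583 0.213 0.008]
wrist weight_1 0.56 [306.  92.] [0.565 0.09  0.008]
scene weight_1 0.56 [290. 225.] [0.579 0.227 0.008]
scene weight_1 0.5 [271. 194.] [0.56  0.092 0.008]
top weight_1 0.72 [261. 220.] [0.561 0.085 0.008]
top weight_1 0.7 [105. 250.] [0.462 0.531 0.008]
top weight_1 0.49 [215. 211.] [0.581 0.22  0.008]
wrist tray_handle 0.7 [256. 184.] [0.464 0.174 0.085]
scene tray_handle 0.83 [312. 187.] [0.461 0.188 0.085]
top tray_handle 0.42 [388. 246.] [ 0.497 -0.263  0.085]
wrist tray_floor 0.63 [252.  82.] [0.584 0.16  0.008]
scene tray_floor 0.8 [273. 209.] [0.59  0.145 0.008]
top tray_floor 0.7 [231. 210.] [0.586 0.171 0.008]
wrist 0.83 [189.  71.  42.  46.]
wrist 0.56 [293.  72.  43.  42.]
top 0.54 [252. 209.  16.  19.]
top 0.5 [206. 204.  19.  21.]
[0.57313734 0.21690435 0.08      ] [0.56003318 0.09215022 0.08      ]
```

View pics/w2.png

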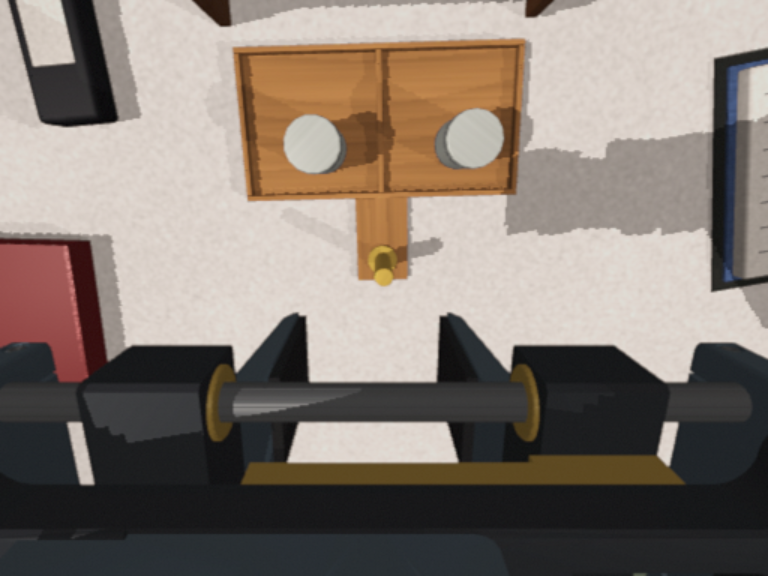

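The wrist picture shows both weights upright in their compartments, left top centre at (312,143) and right at (475,138), with the post at (383,277).

```bash
python3 - <<'E'
from h import *
s=robot.sense();print(np.round(s["eef_pos"],4),np.round(s["wrist_force"],2))
for uv in((207.7,95),(316.3,91.7)):
    p=hit("wrist",uv,.08);print(np.round(p,4),np.round(tool([p[0],p[1],.16]),1))
E
```

```text
[0.475  0.181  0.2502] [-0.83  0.19 -0.45]
[0.5738 0.2124 0.08  ] [ 92.7 -46.4  90.2]
[0.5584 0.0917 0.08  ] [96.2 75.3 90.2]
```

```bash
python3 - <<'E'
from h import *
im=save("wrist","w3.png")
s=robot.sense();print(np.round(s["eef_pos"],4))
g=cv2.cvtColor(im,cv2.COLOR_RGB2GRAY)
c=cv2.HoughCircles(g[60:135,150:360],cv2.HOUGH_GRADIENT,1,60,param1=100,param2=12,minRadius=16,maxRadius=24)
for u,v,r in c[0]:
    p=hit("wrist",(u+150,v+60),.08);print(u+150,v+60,r,np.round(p,4),np.round(tool([p[0],p[1],.16]),1))
E
```

```text
[0.4751 0.181  0.2503]
315.5 88.5 19.9 [0.5619 0.0923 0.08  ] [99.6 74.2 90.3]
203.5 93.5 19.6 [0.5762 0.2168 0.08  ] [ 94.3 -51.   90.3]
```

Request:
drive_tool(
  commands="0.8 50 -25 0 0 0 0;0.8 94 -49 0 0 0 0;0.8 94 -49 0 0 0 0;0.8 94 -49 40 0 0 0;0.8 94 -49 80 0 0 0;0.8 94 -49 120 0 0 0;0.8 94 -49 120 0 0 0;0.8 94 -49 120 0 0 0",
)

```text
time_s: 8.85
eef_pos: [0.5746, 0.2145, 0.1291]
tcp_rot: [0.001, 0.997, -0.078, -0.002]
wrist_force: [0.2, 0.3, 0.2]
gripper_width: 0.0733
grasp_force: 0.0
```

```bash
python3 - <<'E'
from h import *
s=robot.sense();print(np.round(s["eef_pos"],4),np.round(s["wrist_force"],2),s["gripper_width"])
for p in ((.5762,.2168),(.5738,.2124)): print(np.round(tool([*p,.031]),1))
a=save("wrist","w4.png",1);b=robot.capture("scene")[150:278,220:390]
cv2.imwrite("pics/w4.png",np.hstack([a,cv2.resize(b,(288,384))])[:,:,::-1])
E
```

```text
[0.5746 0.2145 0.1291] [0.16 0.27 0.21] 0.07327042044928397
[ 1.7 -2.7 98.1]
[-0.   2.  98.1]
```

View pics/w4.png

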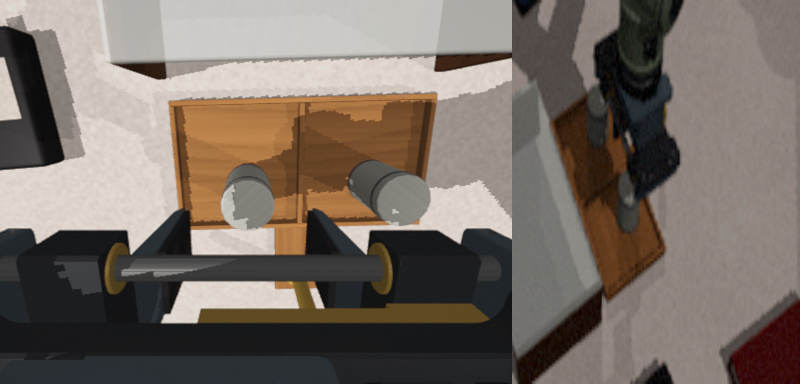

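The left weight's top is at (248,205), centred between the fingertips at 187 and 310. Going down and closing in stages.

```bash
python3 - <<'E'
from h import *
print(np.round(tool(hit("wrist",(247.5,206),.08)),1))
E
```

```text
[ 0.4 -1.5 53.2]
```

Request:
drive_tool(
  commands="0.8 0 0 35 0 0 0;0.8 0 0 65 0 0 0;0.8 0 0 85 0 0 0;0.8 0 0 95 0 0 0;0.8 0 0 98 0 0 0;0.8 0 0 98 0 0 0;0.6 0 0 98 0 0 0;0.6 0 0 98 0 0 0;0.5 0 0 98 0 0 0;0.5 0 0 98 0 0 0",
  force=8,
)

```text
time_s: 9.78
eef_pos: [0.5762, 0.2151, 0.0336]
tcp_rot: [-0.0, 0.997, -0.078, 0.001]
wrist_force: [-0.7, -1.1, -0.1]
gripper_width: 0.0492
grasp_force: 0.0
```

Request:
drive_tool(
  commands="0.46 0 0 0 0 0 0;0.44 0 0 0 0 0 0;0.42 0 0 0 0 0 0;0.4 0 0 0 0 0 0;0.4 0 0 0 0 0 0;0.4 0 0 0 0 0 0;0.4 0 0 0 0 0 0",
  force=25,
)

```text
time_s: 10.37
eef_pos: [0.576, 0.2149, 0.0332]
tcp_rot: [-0.0, 0.997, -0.078, 0.0]
wrist_force: [-0.0, -1.1, 5.3]
gripper_width: 0.0435
grasp_force: 25.0
```

Request:
drive_tool(
  commands="0.4 0 0 0 0 0 0;0.4 0 0 0 0 0 0;0.4 0 0 0 0 0 0",
)

```text
time_s: 10.62
eef_pos: [0.576, 0.215, 0.0332]
tcp_rot: [-0.0, 0.997, -0.078, 0.0]
wrist_force: [-0.8, -1.6, 5.1]
gripper_width: 0.0437
grasp_force: 25.0
```

Gripped and centred. I'll lift it about 45 mm and weigh it.

Request:
drive_tool(
  commands="0.4 0 0 -3 0 0 0;0.4 0 0 -10 0 0 0;0.4 0 0 -20 0 0 0;0.4 0 0 -32 0 0 0;0.4 0 0 -41 0 0 0;0.4 0 0 -45 0 0 0;0.4 0 0 -45 0 0 0;0.4 0 0 -45 0 0 0;0.4 0 0 -45 0 0 0;0.4 0 0 -45 0 0 0",
)

```text
time_s: 11.45
eef_pos: [0.5751, 0.2147, 0.0768]
tcp_rot: [0.0, 0.997, -0.078, -0.001]
wrist_force: [0.2, -0.9, -2.6]
gripper_width: 0.0437
grasp_force: 25.0
```

Request:
drive_tool(
  commands="0.4 0 0 0 0 0 0;0.4 0 0 0 0 0 0",
)

```text
time_s: 11.62
eef_pos: [0.5754, 0.2148, 0.077]
tcp_rot: [0.0, 0.997, -0.078, -0.0]
wrist_force: [0.9, -0.1, -1.6]
gripper_width: 0.0432
grasp_force: 25.0
```

Request:
drive_tool(
  commands="0.4 0 0 0 0 0 0;0.4 0 0 0 0 0 0",
)

```text
time_s: 11.78
eef_pos: [0.5756, 0.2149, 0.0773]
tcp_rot: [0.0, 0.997, -0.078, -0.0]
wrist_force: [0.4, -0.3, -2.6]
gripper_width: 0.0435
grasp_force: 25.0
```

About 2.3 N, so this is probably the hollow one. I'll set it down gently.

Request:
drive_tool(
  commands="0.4 0 0 4 0 0 0;0.4 0 0 12 0 0 0;0.4 0 0 22 0 0 0;0.4 0 0 31 0 0 0;0.4 0 0 37 0 0 0;0.4 0 0 41 0 0 0;0.4 0 0 43 0 0 0;0.4 0 0 44 0 0 0;0.4 0 0 44 0 0 0;0.4 0 0 44 0 0 0",
)

```text
time_s: 12.62
eef_pos: [0.576, 0.2151, 0.0338]
tcp_rot: [-0.0, 0.997, -0.078, 0.001]
wrist_force: [0.0, 0.7, -3.0]
gripper_width: 0.0436
grasp_force: 25.0
```

Request:
drive_tool(
  commands="0.4 0 0 0.5 0 0 0;0.4 0 0 1 0 0 0;0.4 0 0 1 0 0 0",
)

```text
time_s: 12.87
eef_pos: [0.576, 0.2151, 0.0332]
tcp_rot: [-0.0, 0.997, -0.078, 0.001]
wrist_force: [-0.9, 0.1, 1.5]
gripper_width: 0.0438
grasp_force: 25.0
```

Request:
drive_tool(
  commands="0.5 0 0 0 0 0 0;0.6 0 0 0 0 0 0;0.7 0 0 0 0 0 0;0.8 0 0 0 0 0 0;0.8 0 0 0 0 0 0;0.8 0 0 -15 0 0 0;0.8 0 0 -45 0 0 0;0.8 0 0 -80 0 0 0;0.8 0 0 -98 0 0 0;0.8 0 0 -98 0 0 0;0.8 0 0 -98 0 0 0",
)

```text
time_s: 13.78
eef_pos: [0.5761, 0.2151, 0.1316]
tcp_rot: [-0.0, 0.997, -0.078, 0.001]
wrist_force: [-0.3, -0.2, -1.2]
gripper_width: 0.073
grasp_force: 0.0
```

```bash
python3 - <<'E'
from h import *
s=robot.sense();print(np.round(s["eef_pos"],4),np.round(s["wrist_force"],2),s["gripper_width"])
a=save("wrist","w5.png",1)
print(np.round(tool([.56,.092,.129]),1))
for uv in((388,200),(396,200),(404,200)): print(np.round(tool(hit("wrist",uv,.08)),1))
E
```

```text
[0.5761 0.2151 0.1316] [-0.34 -0.17 -1.25] 0.07301562700321487
[  4.1 123.6   1.1]
[  6.4 111.   50.1]
[  6.4 117.4  50.1]
[  6.4 123.9  50.1]
```

View pics/w5.png

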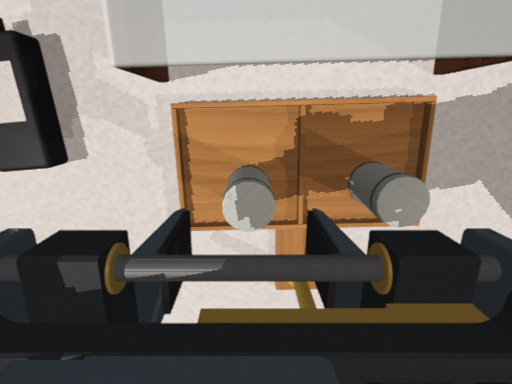

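The left weight stands upright at (248,203), and the right weight's top is at (402,199). I'll move over to it.

Request:
drive_tool(
  commands="0.8 2 40 -5 0 0 0;0.8 4 80 -5 0 0 0;0.8 5 115 0 0 0 0;0.8 5 123 0 0 0 0;0.8 5 123 0 0 0 0;0.8 5 123 0 0 0 0;0.8 5 123 0 0 0 0",
)

```text
time_s: 14.42
eef_pos: [0.5616, 0.0938, 0.1299]
tcp_rot: [-0.0, 0.997, -0.077, -0.0]
wrist_force: [0.1, 0.2, 0.9]
gripper_width: 0.0728
grasp_force: 0.0
```

```bash
python3 - <<'E'
from h import *
s=robot.sense();print(np.round(s["eef_pos"],4),np.round(s["wrist_force"],2))
im=save("wrist","w6.png",1)
g=cv2.cvtColor(im,cv2.COLOR_RGB2GRAY)
for x0,x1 in((200,310),(60,200)):
  c=cv2.HoughCircles(g[160:240,x0:x1],cv2.HOUGH_GRADIENT,1,60,param1=100,param2=10,minRadius=22,maxRadius=30)
  for u,v,r in (c[0] if c is not None else []): print(u+x0,v+160,r,np.round(tool(hit("wrist",(u+x0,v+160),.08)),1))
E
```

```text
[0.5616 0.0938 0.1299] [0.1  0.21 0.86]
251.5 205.5 26.0 [ 1.8  1.7 50.1]
101.5 211.5 29.4 [  -3.3 -119.8   50.1]
```

View pics/w6.png

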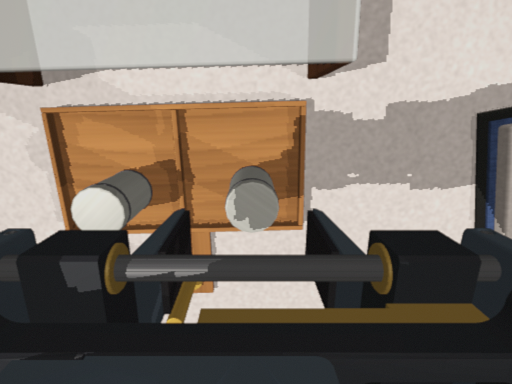

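The right weight's top is at (252,205), 2 mm from centre. Going down with a small correction.

Request:
drive_tool(
  commands="0.8 1 2 35 0 0 0;0.8 1 2 65 0 0 0;0.8 1 2 85 0 0 0;0.8 1 2 95 0 0 0;0.8 1 2 98 0 0 0;0.8 1 2 98 0 0 0;0.6 1 2 98 0 0 0;0.5 1 2 98 0 0 0;0.46 1 2 98 0 0 0;0.44 1 2 98 0 0 0;0.42 1 2 98 0 0 0;0.4 1 2 98 0 0 0",
  force=35,
)

```text
time_s: 15.47
eef_pos: [0.5626, 0.0906, 0.0333]
tcp_rot: [-0.0, 0.997, -0.078, 0.001]
wrist_force: [-1.1, 1.4, 3.1]
gripper_width: 0.0431
grasp_force: 35.0
```

Request:
drive_tool(
  commands="0.4 0 0 0 0 0 0;0.4 0 0 0 0 0 0;0.4 0 0 0 0 0 0;0.4 0 0 0 0 0 0;0.4 0 0 0 0 0 0",
)

```text
time_s: 15.88
eef_pos: [0.5626, 0.0906, 0.0333]
tcp_rot: [-0.0, 0.997, -0.078, 0.001]
wrist_force: [-0.7, 0.9, 5.8]
gripper_width: 0.0439
grasp_force: 35.0
```

Request:
drive_tool(
  commands="0.4 0 0 -3 0 0 0;0.4 0 0 -10 0 0 0;0.4 0 0 -20 0 0 0;0.4 0 0 -32 0 0 0;0.4 0 0 -44 0 0 0;0.4 0 0 -52 0 0 0;0.4 0 0 -55 0 0 0;0.4 0 0 -55 0 0 0;0.4 0 0 -55 0 0 0;0.4 0 0 -55 0 0 0",
)

```text
time_s: 16.72
eef_pos: [0.5614, 0.0904, 0.0867]
tcp_rot: [0.0, 0.997, -0.078, -0.001]
wrist_force: [0.4, -0.2, -7.4]
gripper_width: 0.0434
grasp_force: 35.0
```

Request:
drive_tool(
  commands="0.4 0 0 0 0 0 0;0.4 0 0 0 0 0 0",
)

```text
time_s: 16.88
eef_pos: [0.5617, 0.0904, 0.0869]
tcp_rot: [0.0, 0.997, -0.078, -0.001]
wrist_force: [-0.7, -0.3, -7.4]
gripper_width: 0.0436
grasp_force: 35.0
```

7.4 N, so this is clearly the heavier one. I'll carry it to the ledger.

Request:
drive_tool(
  commands="0.4 0 3 -15 0 0 0;0.4 0 12 -35 0 0 0;0.4 0 28 -52 0 0 0;0.4 -1 50 -60 0 0 0;0.4 -1 76 -60 0 0 0;0.4 -2 104 -60 0 0 0;0.4 -2 133 -60 0 0 0;0.4 -2 162 -60 0 0 0;0.4 -3 191 -60 0 0 0;0.4 -3 220 -60 0 0 0;0.4 -3 249 -60 0 0 0;0.4 -4 277 -60 0 0 0",
)

```text
time_s: 17.88
eef_pos: [0.5148, -0.184, 0.1473]
tcp_rot: [0.0, 0.997, -0.078, -0.0]
wrist_force: [0.5, -0.4, -8.3]
gripper_width: 0.0439
grasp_force: 35.0
```

Request:
drive_tool(
  commands="0.4 0 26 0 0 0 0;0.4 0 50 0 0 0 0;0.4 0 70 0 0 0 0;0.4 0 84 0 0 0 0;0.4 0 92 0 0 0 0;0.4 0 96 0 0 0 0;0.4 0 96 0 0 0 0;0.4 0 96 0 0 0 0;0.4 0 96 0 0 0 0;0.4 0 96 0 0 0 0;0.4 0 96 0 0 0 0",
)

```text
time_s: 18.8
eef_pos: [0.5006, -0.2766, 0.1476]
tcp_rot: [-0.0, 0.997, -0.077, 0.0]
wrist_force: [-0.5, -0.0, -7.2]
gripper_width: 0.0437
grasp_force: 35.0
```

```bash
python3 - <<'E'
from h import *
s=robot.sense();print({k:np.round(s[k],3) for k in("time_s","eef_pos","tcp_rot","wrist_force","gripper_width","joint_velocities")})
a=robot.capture("wrist");b=robot.capture("top")[120:330,180:460]
cv2.imwrite("pics/f.png",np.hstack([cv2.resize(a,(400,300)),cv2.resize(b,(400,300))])[:,:,::-1])
for n,z in(("ledger_mid",.022),("weight_1",.12)):
  for r in robot.pinpoint(n,"top")[:2]: print(n,r["conf"],np.round(hit("top",r["point"],z),3))
E
```

```text
{'time_s': np.float64(18.8), 'eef_pos': array([ 0.501, -0.277,  0.148]), 'tcp_rot': array([-0.   ,  0.997, -0.077,  0.   ]), 'wrist_force': array([-0.535, -0.014, -7.186]), 'gripper_width': np.float64(0.044), 'joint_velocities': array([-0.005, -0.001, -0.002, -0.001, -0.002, -0.002])}
ledger_mid 0.9 [ 0.496 -0.279  0.022]
weight_1 0.65 [0.573 0.209 0.12 ]
```

View pics/f.png

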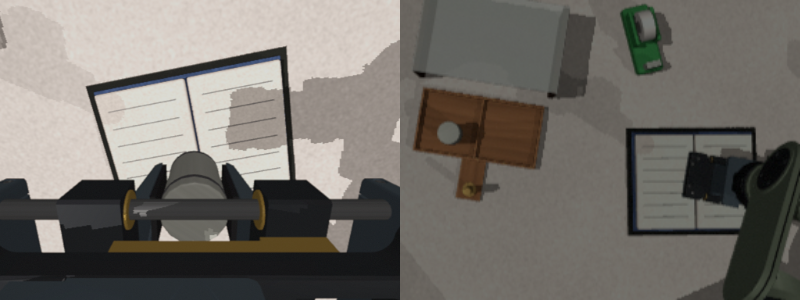

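The final picture shows the heavier weight held upright over the ledger, within 5 mm of its middle. The tray is out with the lighter weight standing in it.

```bash
python3 -c "
from bench import robot
print(robot.job_done())"
```

```text
the job is handed in; nothing more can be done
None
```

I handed the job in at about 19 s: the heavier weight (about 7.4 N, against 2.3 N for the other) is held upright about 10 cm above the ledger's middle, with the tray fully out and the lighter weight standing in it; the hand-in returned no verdict.

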